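# Sort vials, specimen mounts and a weight into their holders

## Robot

A 7-joint arm with a two-finger parallel gripper is mounted at the origin on a cart in front of the work surface, level with it; the furniture and walls round the work are solid. World frame = base frame: x ahead of the robot, y to its left, z up, the work surface at z = 0. Lengths are in m, angles in rad, forces in N, time in s.
With the tool pointing down it reaches from about 0.4 to 0.85 m from the base axis. Payload 4.5 kg.
Tool frame: the origin (TCP) lies at the very end of the fingers, on their centre line; the grasp point (between the pads) lies 19 mm behind it (grip_point_offset is the distance from the TCP to the grasp point, in m); z points along the fingers, y is the line along which they close (so a half turn about z gives the same grasp; the last joint's range is limited). The gripper opens to 88 mm and grips with 3 to 60 N. Pads are 18 mm wide; open, the fingers measure 123 mm over their backs; the gripper's body (75 mm by 187 mm) begins 45 mm behind the grasp point.
Start: joints at [-1.164, 0.689, -0.195, 1.565, 0.157, 0.902, -0.215], TCP at [0.228, 0.582, 0.213] pointing down, gripper open.
Joint ranges: [-3.01, 3.01], [-0.46, 2.08], [-1.47, 1.51], [0.13, 2.56], [-1, 4.14], [0.04, 2.09], [-2.66, 2.66]. Speed limits (rad/s): [2.57, 2.57, 3.14, 3.14, 3.14, 3.14, 3.14].

## Interface

Orientations are given as a unit quaternion [x, y, z, w].
In Python, from plant import get_state, snapshot, camera_params, finish_job, grip_point_offset gives the robot as it stands.
- The arm moves only by the tool creep_tool, called after "Request:" as name([rows], argument=value, ...), one row to a line, values as JSON. Schema: {"type":"object","properties":{"plan":{"type":"array","items":{"type":"array","items":{"type":"array","items":{"type":"number"},"minItems":7,"maxItems":7},"minItems":1,"maxItems":10},"minItems":1,"maxItems":1},"force":{"type":"number"},"only":{"type":"string"},"quiet":{"type":"boolean"},"lines":{"type":"string"}},"required":["plan"],"additionalProperties":false}. plan is a list that holds a single list of rows (three levels of brackets), with 1 to 10 rows, each of 7 numbers: the opening from 0.0 (shut) to 1.0 (fully open), then dx, dy, dz in fractions of the full range, 1 being 0.6 m, then a rotation vector rx, ry, rz in shares of pi rad (1.0 is pi rad); each row is the pose to reach, as a shift and turn from the pose commanded when the call began, along the tool's axes at that moment; what a row does not reach only later rows make up. A row lasts 1/10 s, in which the tool goes at most 0.05 m and 0.15 rad, less where a joint would pass 70% of its speed; a pose out of reach is approached as far as the arm can. The fingers move at their own pace and stop on an object; force is the grip in N (left out, the last holds). Time passes only in rows, so rows that do not move let the fingers close. The tool returns the time, the measured TCP pose, the force, the opening and the grip force at its end. only (a regular expression) keeps the lines of the reply that match it, lines (a string "A,B") keeps lines A to B, and quiet returns only ok. Input that does not fit is refused with a message, and nothing moves.
- get_state(): the state, without advancing time (a new reading comes with each control period).
- snapshot(name): name is "scene" or "top"; returns (picture, depth): 480x640x3 uint8, red, green, blue; 480x640 float32, m along the optical axis (not along the pixel's ray), 0 where there is no reading.
- camera_params(name): a dict with "fx", "fy", "cx", "cy" (pixels), "rvec" (rotation vector, rad) and "tvec" (3), from world to camera coordinates, as OpenCV has them. Camera axes: x right, y down, z forward; pixel columns grow to the right and rows downward; lengths in m; the calibration is good to about 2 mm. A picture is of the moment at which its call begins. camera_params takes no time and is no camera call.
- finish_job(): hands the job in; it is judged then, once.
The state is a dict: "clock": time; "q": joint angles; "qd": joint speeds; "joint_torque": joint torques, N m; "tool_pos": TCP position; "eef_rot": TCP orientation; "contact_force": force on the tool from outside, world axes, zero at the start; "moment": the same for the moment, N m; "opening": opening from 0.0 (shut) to 1.0 (fully open); "finger_force": force on a finger pad.
Only numpy, scipy, OpenCV 4.12 (cv2) and the standard library are available. Lean on these libraries where they do the work, as an engineer would, in place of code of your own. Each camera call takes 0.05 s, during which the arm holds its last target. There are 200 camera calls.

## Task

Put away the things left standing on the blue mat along the front of the bench, each with its own kind: the two vials into the two empty pockets of the vial rack, the two round specimen mounts into the two empty pockets of the mount plate, and the calibration weight into the pocket of the wooden weight block. Every thing sits upright on the floor of its own pocket; do not tip the vials over, and leave the vial and the mount that are already stored in their pockets.

Things in the scene. Friction and masses are not known exactly. Their poses are not given: they have to be found in the camera images.
- vial_a: Loose glass sample vial with a black screw cap and a label with a red band, 24 mm diameter (body to 42 mm height, cap 21 mm), 50 mm high, about 18 g. Its origin is the centre of its underside, z up; it stands upright. At the start on the blue bench mat, whose top is 3 mm above the bench.
- vial_b: Loose glass sample vial with a white screw cap, same size as vial_a. Its origin is the centre of its underside, z up; it stands upright. At the start on the blue bench mat, whose top is 3 mm above the bench.
- mount_a: Loose specimen mount: green resin puck, 30 mm diameter, 19 mm high, about 35 g. Its origin is the centre of its underside, z up; it stands upright. At the start on the blue bench mat, whose top is 3 mm above the bench.
- mount_b: Loose specimen mount: pale, whitish resin puck, 30 mm diameter, 21 mm high, about 35 g. Its origin is the centre of its underside, z up; it stands upright. At the start on the blue bench mat, whose top is 3 mm above the bench.
- weight: Loose steel calibration weight with a narrower knob on top, 23 mm body diameter, 30 mm high, about 100 g; it grips like a plain 23 mm cylinder over its whole height. Its origin is the centre of its underside, z up; it stands upright. At the start on the blue bench mat, whose top is 3 mm above the bench.
- vial_rack: Vial rack: white plastic block fixed to the bench, 56 x 156 x 16 mm (x, y, z), with a row of three round pockets, 40 mm diameter and 10 mm deep (pocket floor 6 mm above the origin), centred at y = -50, 0 and +50 mm on its own y axis. The stored vial stands in one of them. Its origin is the centre of its underside, z up. Its long axis is y, turned up to 15 degrees from the world's y.
- mount_plate: Mount plate: grey painted metal plate fixed to the bench, 62 x 170 x 10 mm (x, y, z), with a row of three round pockets, 46 mm diameter and 5 mm deep (pocket floor 5 mm above the origin), centred at y = -54, 0 and +54 mm on its own y axis. The stored mount sits in one of them. Its origin is the centre of its underside, z up. Its long axis is y, turned up to 15 degrees from the world's y.
- weight_block: Weight block: small wooden block fixed to the bench, 66 x 66 x 12 mm, with one round pocket in its centre, 40 mm diameter, 6 mm deep (pocket floor 6 mm above the origin). Its origin is the centre of its underside, z up.
- stored_vial: Vial with a black cap and a label with a blue band, same size as the others, already standing in a pocket of the vial rack; it stays there. Its origin is the centre of its underside, z up; it stands upright.
- stored_mount: Black resin specimen mount, 30 mm diameter, 18 mm high, already in a pocket of the mount plate; it stays there. Its origin is the centre of its underside, z up; it stands upright.

How it is judged:
By the outcome, as a careful person would: the job done as asked, in the order asked, and still so for the second after the job is handed in, with the robot touching nothing.
It also fails if it takes over 118 s, if anything falls off the work surface, if the arm or the gripper's body presses on something with over 40 N, if the wrist force passes 120 N, or if a joint passes its speed limit or range.

## Working session

There is one attempt and no reset: what is moved stays moved. The work goes in short steps, Python scripts to look and compute and a tool call to move; the robot and the scene stay as the last step left them, time stands still between calls to the robot, and variables do not carry over. Pictures are saved under pics/ and viewed, at most 14 in all, crops included, and the job is handed in when it is done.

```bash
mkdir -p pics; ls; python3 - <<'E'
from plant import *
import cv2,numpy as np
for n in("scene","top"):
    p,d=snapshot(n); cv2.imwrite(f"pics/{n}0.png",p[:,:,::-1]); np.save(f"pics/{n}0.npy",d); print(n,camera_params(n))
s=get_state();print(s["clock"],s["tool_pos"],s["eef_rot"],s["opening"],grip_point_offset)
E
```

```text
pics
scene {'fx': 440.54752087163246, 'fy': 440.54752087163246, 'cx': 312.6692100861967, 'cy': 243.4466903640045, 'rvec': array([ 1.94474717, -1.10364415,  0.55227031]), 'tvec': array([-0.24879662,  0.2831015 ,  0.53108477])}
top {'fx': 553.2968517507328, 'fy': 553.2968517507328, 'cx': 313.01120135988333, 'cy': 243.0526892680721, 'rvec': array([ 2.03272325, -2.19577803,  0.22111314]), 'tvec': array([0.03235666, 0.495798  , 1.10265996])}
0.1 [0.22747136 0.58149508 0.21259699] [ 1.85308022e-01  9.82680151e-01 -8.04998155e-04 -1.01019008e-04] 1.0008816024757463 0.0187
```

View pics/top0.png

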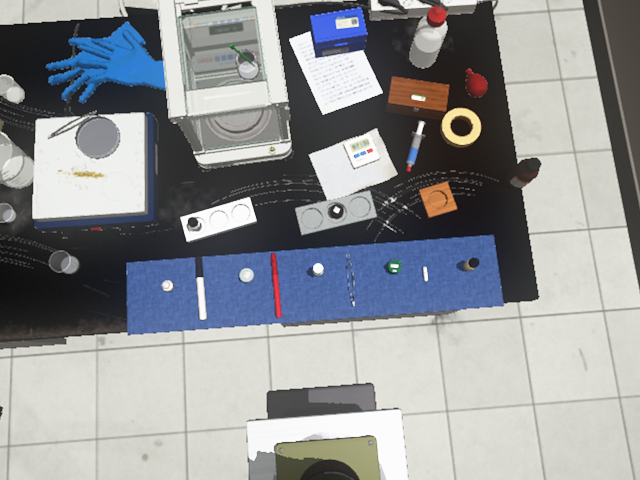

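View pics/scene0.png

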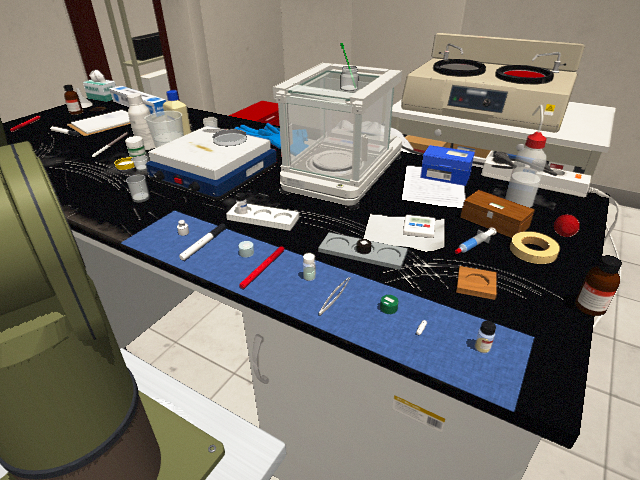

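The pictures show the loose things on the mat in the top view: weight (167,286), mount_b (246,275), vial_b (317,270), mount_a (394,267) and vial_a (470,264). The rack is at (218,219) with its stored vial on the left, the plate at (336,212) with its stored mount in the middle, and the block at (438,200).

```bash
cat > h.py <<'E'
import cv2,numpy as np
from plant import *
def cam(n):
    c=camera_params(n); R=cv2.Rodrigues(c["rvec"])[0]; return c,R,np.array(c["tvec"])
def cloud(n,d):
    c,R,t=cam(n); v,u=np.mgrid[:480,:640]
    P=np.stack([(u-c["cx"])/c["fx"]*d,(v-c["cy"])/c["fy"]*d,d],-1)
    return (P-t)@R
def ray(n,u,v,z):
    c,R,t=cam(n); r=R.T@np.array([(u-c["cx"])/c["fx"],(v-c["cy"])/c["fy"],1]); o=-R.T@t
    return o+r*(z-o[2])/r[2]
def proj(n,p):
    c,R,t=cam(n); q=R@np.array(p)+t; return q[:2]/q[2]*c["fx"]+[c["cx"],c["cy"]]
def tool():
    from scipy.spatial.transform import Rotation as Ro
    s=get_state(); return np.array(s["tool_pos"]),Ro.from_quat(s["eef_rot"])
E
python3 - <<'E'
from h import *
np.set_printoptions(precision=4,suppress=True)
items={"weight":(167,286,30),"mount_b":(246,275,21),"vial_b":(317,270,50),"mount_a":(394,267,19),"vial_a":(470,264,50)}
dt=np.load("pics/top0.npy");W=cloud("top",dt)
im=cv2.imread("pics/top0.png")
print("mat z",np.median(W[300:310,300:340,2]),"bench",np.median(W[225:232,280:290,2]))
for k,(u,v,h) in items.items():
    w=W[v-18:v+18,u-18:u+18].reshape(-1,3); top=w[w[:,2]>.003+h/1000*.75]
    print(k,len(top),top.mean(0),"mid",(top[:,:2].min(0)+top[:,:2].max(0))/2,np.ptp(top[:,:2],axis=0),"zmed",np.median(top[:,2]),"ray",ray("top",u,v,.003+h/1000))
for k,(u,v,du,dv,h) in {"rack":(218,219,48,30,16),"plate":(336,212,50,30,10),"block":(438,200,26,26,12)}.items():
    w=W[v-dv:v+dv,u-du:u+du].reshape(-1,3); m=w[(w[:,2]>h/1000*.6)&(w[:,2]<h/1000+.006)]
    r=cv2.minAreaRect((m[:,:2]*1000).astype(np.float32)); print(k,len(m),r,np.median(m[:,2]))
a=cv2.resize(im[190:302,150:350],None,fx=4,fy=4,interpolation=cv2.INTER_CUBIC)
b=cv2.resize(im[180:292,292:492],None,fx=4,fy=4,interpolation=cv2.INTER_CUBIC)
cv2.imwrite("pics/a.png",a);cv2.imwrite("pics/b.png",b)
E
```

```text
mat z 0.00173648072389272 bench -0.0013378948744833155
weight 41 [0.4186 0.2778 0.1435] mid [0.3541 0.1606] [0.1813 0.3055] zmed 0.031982767359279414 ray [0.4328 0.3046 0.033 ]
mount_b 159 [0.4386 0.1349 0.0597] mid [0.3606 0.0807] [0.1945 0.1456] zmed 0.023212385093601434 ray [0.4447 0.14   0.024 ]
vial_b 88 [ 0.434  -0.0117  0.1022] mid [ 0.358  -0.0073] [0.1892 0.0304] zmed 0.05126962473650222 ray [ 0.4392 -0.0097  0.053 ]
mount_a 159 [ 0.4336 -0.1693  0.0575] mid [ 0.3586 -0.0906] [0.1904 0.197 ] zmed 0.02092089120070325 ray [ 0.4379 -0.1733  0.022 ]
vial_a 96 [ 0.4227 -0.3201  0.0977] mid [ 0.352 -0.169] [0.1771 0.3538] zmed 0.05128949442751999 ray [ 0.4273 -0.3253  0.053 ]
rack 1106 ((572.9373168945312, 194.32894897460938), (58.69124984741211, 156.1794891357422), 12.22067928314209) 0.01472517940503537
plate 1176 ((579.7138671875, -62.21299743652344), (93.44495391845703, 182.94281005859375), 5.532766342163086) 0.008713865836478173
block 646 ((581.240966796875, -287.28057861328125), (67.11954498291016, 66.68412017822266), 12.83932113647461) 0.010717505788455997
```

View pics/a.png

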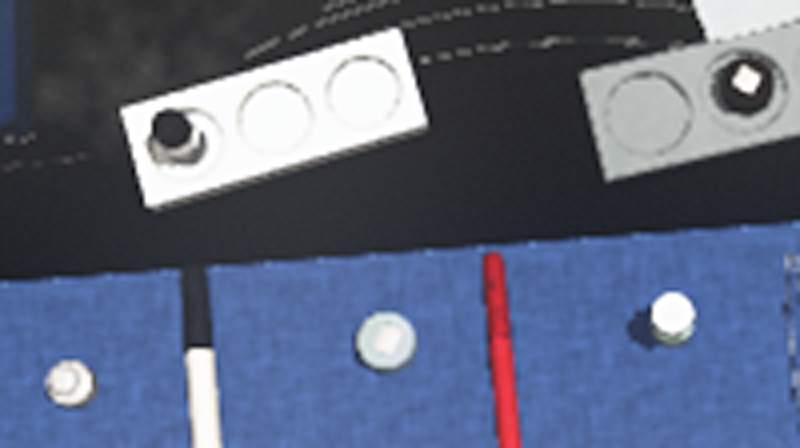

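View pics/b.png

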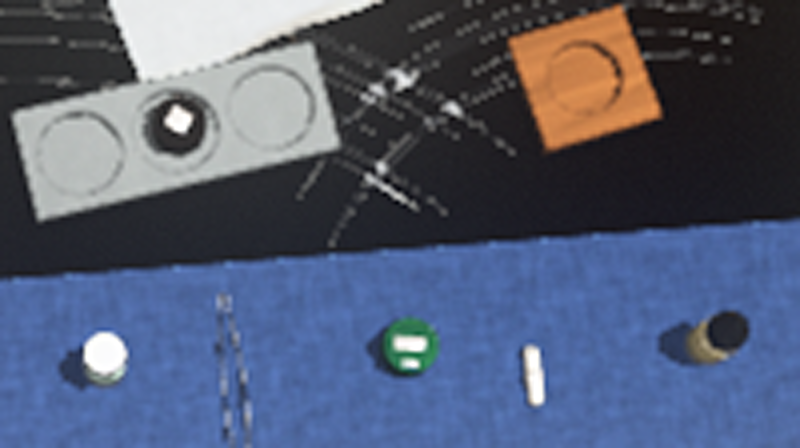

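Crop a shows the free rack pockets at (276,117) and (365,91), the weight at (69,383), mount_b at (386,341) and the vial_b cap at (672,316). Crop b shows the plate pockets at (80,153) and (273,107), the block pocket at (585,79), mount_a at (410,347) and the vial_a cap at (727,333).

```bash
python3 - <<'E'
from h import *
np.set_printoptions(precision=4,suppress=True)
W=cloud("top",np.load("pics/top0.npy")); W[...,2][(W[...,2]>.07)]=-1
pk={"rackM":(0,276,117,16),"rackR":(0,365,91,16),"plateL":(1,80,153,10),"plateR":(1,273,107,10),"block":(1,585,79,12),
"weight":(0,69,383,30),"mount_b":(0,386,341,24),"vial_b":(0,672,316,53),"mount_a":(1,410,347,22),"vial_a":(1,727,333,53)}
for k,(c,x,y,z) in pk.items():
    u=(x+.5)/4-.5+(150,292)[c]; v=(y+.5)/4-.5+(190,180)[c]
    p=ray("top",u,v,z/1000); o=""
    if k[0] in"wmv":
        U,V=int(u),int(v);w=W[V-14:V+14,U-14:U+14].reshape(-1,3)
        t=w[w[:,2]>z/1000-(.009 if k!="weight" else .018)]; o=(len(t),t.mean(0),(t.min(0)+t.max(0))/2,np.ptp(t,axis=0))
    print(k,p[:2],proj("scene",p),o)
for k,(u,v,du,dv,h) in {"rack":(218,219,48,30,16),"plate":(336,212,46,26,10)}.items():
    w=W[v-dv:v+dv,u-du:u+du].reshape(-1,3); m=w[(w[:,2]>h/1000*.6)&(w[:,2]<h/1000+.003)&(abs(w[:,1]-(.194 if k=="rack" else -.062))<.1)]
    print(k,len(m),cv2.minAreaRect((m[:,:2]*1000).astype(np.float32)))
p,R=tool();print(p,R.as_matrix())
E
```

```text
rackM [0.5733 0.1938] [261.8724 212.6629] 
rackR [0.5841 0.1449] [282.227  216.0551] 
plateL [ 0.5614 -0.0077] [336.849  242.5679] 
plateR [ 0.5791 -0.115 ] [388.4197 253.5101] 
block [ 0.5811 -0.2866] [476.3758 279.8912] 
weight [0.4346 0.3056] [180.9362 222.6953] (105, array([0.4342, 0.3056, 0.024 ]), array([0.4347, 0.307 , 0.025 ]), array([0.0219, 0.0243, 0.0236]))
mount_b [0.4449 0.1397] [244.7758 244.6774] (163, array([0.4439, 0.1388, 0.0229]), array([0.4439, 0.1392, 0.0218]), array([0.028 , 0.0287, 0.0135]))
vial_b [ 0.442  -0.0112] [307.214  256.2304] (80, array([ 0.4424, -0.0123,  0.0513]), array([ 0.4427, -0.013 ,  0.0507]), array([0.0198, 0.019 , 0.011 ]))
mount_a [ 0.4392 -0.1737] [387.9994 300.3042] (161, array([ 0.4391, -0.1749,  0.0208]), array([ 0.4393, -0.1748,  0.0202]), array([0.0291, 0.0286, 0.014 ]))
vial_a [ 0.4291 -0.3326] [486.2995 325.3039] (87, array([ 0.4298, -0.3347,  0.0511]), array([ 0.4301, -0.3355,  0.0505]), array([0.0209, 0.0209, 0.0118]))
rack 1073 ((572.9373168945312, 194.32894897460938), (58.69124984741211, 156.1794891357422), 12.22067928314209)
plate 1132 ((579.7138671875, -62.21299743652344), (93.44495391845703, 182.94281005859375), 5.532766342163086)
[0.2275 0.5815 0.2126] [[-0.9313  0.3642 -0.0005]
 [ 0.3642  0.9313 -0.0015]
 [-0.0001 -0.0016 -1.    ]]
```

The rows are not in the units I measure in: shifts go in shares of 0.6 m and turns go in shares of pi rad. I convert before sending: -0.31 m / 0.6 = -0.5167, -0.181 m / 0.6 = -0.3017, 1.198 rad / 3.1416 = 0.3813.

Request:
creep_tool([
  [[1, -0.5167, -0.3017, 0.1, 0, 0, 0.3813], [1, -0.5167, -0.3017, 0.1, 0, 0, 0.3813], [1, -0.5167, -0.3017, 0.1, 0, 0, 0.3813], [1, -0.5167, -0.3017, 0.1, 0, 0, 0.3813], [1, -0.5167, -0.3017, 0.1, 0, 0, 0.3813], [1, -0.5167, -0.3017, 0.1, 0, 0, 0.3813], [1, -0.5167, -0.3017, 0.1, 0, 0, 0.3813], [1, -0.5167, -0.3017, 0.1, 0, 0, 0.3813], [1, -0.5167, -0.3017, 0.1, 0, 0, 0.3813], [1, -0.5167, -0.3017, 0.1, 0, 0, 0.3813]],
])

```text
clock: 1.1
tool_pos: [0.4495, 0.3017, 0.1532]
eef_rot: [0.706, 0.709, -0.0, -0.001]
contact_force: [-0.8, 1.3, 0.4]
opening: 1.001
finger_force: 0.0
```

```bash
python3 - <<'E'
from h import *
np.set_printoptions(precision=4,suppress=True)
W=cloud("top",np.load("pics/top0.npy")).reshape(-1,3)
for y in np.arange(-.34,.36,.05):
    m=W[(abs(W[:,1]-y)<.025)&(W[:,2]>.07)&(W[:,2]<.5)&(W[:,0]>.5)&(W[:,0]<.9)]
    print(round(y,2),m[:,0].min() if len(m) else None)
p,R=tool();print(p,R.as_matrix(),get_state()["q"])
E
```

```text
-0.34 None
-0.29 0.898750468056169
-0.24 None
-0.19 None
-0.14 None
-0.09 None
-0.04 None
0.01 0.7145575111048562
0.06 0.7135826933321542
0.11 0.7108142921654608
0.16 0.7061061120216
0.21 0.7000559636023952
0.26 0.7000709009087034
0.31 0.583289944735403
[0.4495 0.3017 0.1532] [[-0.0045  1.     -0.001 ]
 [ 1.      0.0045  0.0006]
 [ 0.0006 -0.001  -1.    ]] [-0.7297  0.667   0.0895  1.8884 -0.1014  0.5909 -0.5706]
```

In the tool's units: -0.314 m / 0.6 = -0.5233, -0.007 m / 0.6 = -0.0117.

Request:
creep_tool([
  [[1, -0.5233, -0.0117, 0, 0, 0, 0], [1, -0.5233, -0.0117, 0, 0, 0, 0], [1, -0.5233, -0.0117, 0, 0, 0, 0], [1, -0.5233, -0.0117, 0, 0, 0, 0], [1, -0.5233, -0.0117, 0, 0, 0, 0], [1, -0.5233, -0.0117, 0, 0, 0, 0], [1, -0.5233, -0.0117, 0, 0, 0, 0], [1, -0.5233, -0.0117, 0.1, 0, 0, 0], [1, -0.5233, -0.0117, 0.1, 0, 0, 0], [1, -0.5233, -0.0117, 0.1, 0, 0, 0]],
])

```text
clock: 2.1
tool_pos: [0.4421, -0.0113, 0.0923]
eef_rot: [0.705, 0.709, -0.001, -0.002]
contact_force: [-0.1, 0.8, 0.6]
opening: 1.002
finger_force: 0.0
```

```bash
python3 -c "
from plant import *;s=get_state();print(s['tool_pos'],s['q'])"
```

```text
[ 0.44212289 -0.0112575   0.09232612] [-0.07356027  0.69605155 -0.00634918  2.21094047  0.01023438  0.23869839
 -0.08328221]
```

Down 0.075, close, lift.

Request:
creep_tool([
  [[1, -0.0017, 0, 0.0667, 0, 0, 0], [1, -0.0017, 0, 0.1, 0, 0, 0], [1, -0.0017, 0, 0.125, 0, 0, 0], [1, -0.0017, 0, 0.125, 0, 0, 0], [0, -0.0017, 0, 0.125, 0, 0, 0], [0, -0.0017, 0, 0.125, 0, 0, 0], [0, -0.0017, 0, 0.125, 0, 0, 0], [0, -0.0017, 0, 0.125, 0, 0, 0], [0, -0.0017, 0, 0.125, 0, 0, 0], [0, -0.0017, 0, 0.125, 0, 0, 0]],
], force=12)

```text
clock: 3.1
tool_pos: [0.4437, -0.0144, 0.0187]
eef_rot: [0.707, 0.707, -0.0, -0.0]
contact_force: [-0.4, 0.1, 0.1]
opening: 0.482
finger_force: 0.0
```

Request:
creep_tool([
  [[0, 0, 0, 0, 0, 0, 0], [0, 0, 0, 0, 0, 0, 0], [0, 0, 0, 0, 0, 0, 0], [0, 0, 0, 0, 0, 0, 0], [0, 0, 0, 0, 0, 0, 0], [0, 0, 0, 0, 0, 0, 0]],
], force=12)

```text
clock: 3.7
tool_pos: [0.4436, -0.0144, 0.0185]
eef_rot: [0.707, 0.707, -0.0, -0.0]
contact_force: [-0.0, 0.7, 0.2]
opening: 0.247
finger_force: 12.0
```

In the tool's units: 0.159 m / 0.6 = 0.265, 0.15 m / 0.6 = 0.25.

Request:
creep_tool([
  [[0, 0, 0, -0.0667, 0, 0, 0], [0, 0, 0, -0.1333, 0, 0, 0], [0, 0.0667, 0.0583, -0.1333, 0, 0, 0], [0, 0.1333, 0.1167, -0.1333, 0, 0, 0], [0, 0.2, 0.175, -0.1333, 0, 0, 0], [0, 0.25, 0.2167, -0.1333, 0, 0, 0], [0, 0.265, 0.2333, -0.1333, 0, 0, 0], [0, 0.265, 0.2333, -0.1333, 0, 0, 0], [0, 0.265, 0.2333, -0.1333, 0, 0, 0]],
])

```text
clock: 4.6
tool_pos: [0.5823, 0.1432, 0.098]
eef_rot: [0.707, 0.707, -0.001, -0.0]
contact_force: [0.3, -0.4, 0.1]
opening: 0.244
finger_force: 12.0
```

```bash
python3 - <<'E'
from h import *
s=get_state();print(s["tool_pos"],s["opening"],s["finger_force"],s["q"])
p,d=snapshot("scene");cv2.imwrite("pics/c.png",cv2.resize(p[140:300,200:400,::-1],None,fx=3.5,fy=3.5))
E
```

```text
[0.5823492  0.14321284 0.09799098] 0.2444086615312879 11.98805557563901 [-0.3277449   0.80859626  0.01647594  1.74474    -0.02012827  0.59141529
 -0.30024237]
```

View pics/c.png

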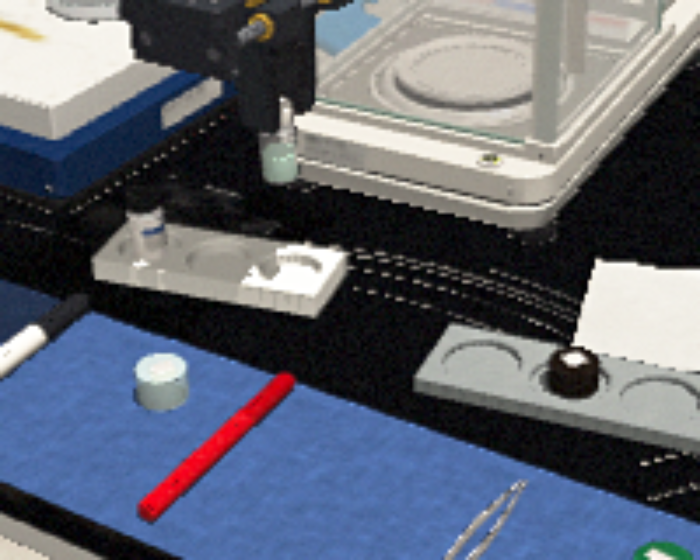

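The picture shows vial_b hanging upright in the fingers with its underside near crop (280,178). I'll check that height against the calibration.

```bash
python3 - <<'E'
from h import *
for z in(.117,.098,.083,.07): print(z,(proj("scene",(.5823,.1432,z))-[200,140])*3.5)
E
```

```text
0.117 [278.66311018 125.16780658]
0.098 [280.57361616 153.40420815]
0.083 [282.05099667 175.23921397]
0.07 [283.30994949 193.84595874]
```

In the tool's units: 0.076 m / 0.6 = 0.1267, 0.002 m / 0.6 = 0.0033.

Request:
creep_tool([
  [[0, 0.0033, 0.0033, 0.05, 0, 0, 0], [0, 0.0033, 0.0033, 0.0917, 0, 0, 0], [0, 0.0033, 0.0033, 0.1167, 0, 0, 0], [0, 0.0033, 0.0033, 0.1267, 0, 0, 0], [0, 0.0033, 0.0033, 0.1267, 0, 0, 0], [0, 0.0033, 0.0033, 0.1267, 0, 0, 0]],
])

```text
clock: 5.25
tool_pos: [0.5862, 0.1464, 0.0233]
eef_rot: [0.707, 0.707, 0.0, 0.0]
contact_force: [0.0, 1.1, -0.0]
opening: 0.246
finger_force: 12.0
```

```bash
python3 -c "
from plant import *;s=get_state();print(s['tool_pos'],s['contact_force'])"
```

```text
[0.58615333 0.14636856 0.02329862] [ 0.04541575  1.09222899 -0.02094876]
```

In the tool's units: -0.08 m / 0.6 = -0.1333, -0.07 m / 0.6 = -0.1167.

Request:
creep_tool([
  [[0, 0, -0.0017, 0.0025, 0, 0, 0], [0, 0, -0.0017, 0.0025, 0, 0, 0], [0.6, 0, -0.0017, 0.0025, 0, 0, 0], [0.6, 0, -0.0017, 0.0025, 0, 0, 0], [0.6, 0, -0.0017, 0.0025, 0, 0, 0], [0.6, 0, -0.0017, 0.0025, 0, 0, 0], [0.6, 0, -0.0017, 0.0025, 0, 0, 0], [0.8, 0, -0.0017, -0.05, 0, 0, 0], [1, 0, -0.0017, -0.1167, 0, 0, 0], [1, 0, -0.0017, -0.1333, 0, 0, 0]],
])

```text
clock: 6.25
tool_pos: [0.5872, 0.1472, 0.1061]
eef_rot: [0.707, 0.707, 0.003, 0.001]
contact_force: [1.7, 0.2, 1.1]
opening: 0.849
finger_force: 0.0
```

```bash
python3 - <<'E'
from plant import *;s=get_state();print(s['tool_pos'],s['contact_force'])
E
```

```text
[0.58721535 0.14715046 0.10613221] [1.72086871 0.17665768 1.06939228]
```

In the tool's units: -0.481 m / 0.6 = -0.8017, -0.157 m / 0.6 = -0.2617.

Request:
creep_tool([
  [[1, -0.08, -0.0262, 0, 0, 0, 0], [1, -0.16, -0.0517, 0, 0, 0, 0], [1, -0.24, -0.0783, 0, 0, 0, 0], [1, -0.32, -0.105, 0, 0, 0, 0], [1, -0.4, -0.13, 0, 0, 0, 0], [1, -0.48, -0.1567, 0, 0, 0, 0], [1, -0.56, -0.1833, 0, 0, 0, 0], [1, -0.64, -0.2083, 0, 0, 0, 0], [1, -0.72, -0.235, 0, 0, 0, 0], [1, -0.8017, -0.2617, 0, 0, 0, 0]],
])

```text
clock: 7.25
tool_pos: [0.4284, -0.3304, 0.1021]
eef_rot: [0.707, 0.707, -0.0, -0.0]
contact_force: [0.9, 0.2, -0.3]
opening: 0.996
finger_force: 0.0
```

Request:
creep_tool([
  [[1, 0, 0, 0, 0, 0, 0], [1, 0, 0, 0, 0, 0, 0]],
])

```text
clock: 7.45
tool_pos: [0.4284, -0.3299, 0.102]
eef_rot: [0.708, 0.706, -0.0, -0.0]
contact_force: [0.9, 0.9, 0.3]
opening: 1.004
finger_force: 0.0
```

```bash
python3 - <<'E'
from h import *
s=get_state();print(s['tool_pos'],s['q'])
p,d=snapshot("top");cv2.imwrite("pics/d.png",cv2.resize(p[160:300,160:360,::-1],None,fx=3.5,fy=3.5))
p,d=snapshot("scene");cv2.imwrite("pics/e.png",cv2.resize(p[180:380,200:540,::-1],None,fx=2.3,fy=2.3))
E
```

```text
[ 0.42844318 -0.32993922  0.10204449] [ 0.64460872  0.74615069 -0.12276694  1.91979354  0.17917208  0.48702525
  0.39169456]
```

View pics/e.png

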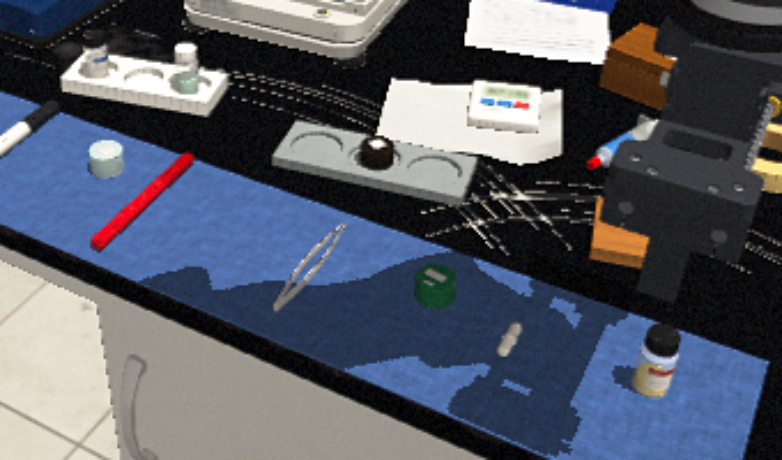

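vial_b stands upright in the right rack pocket (crop 186,68). vial_a is standing at crop (657,360), below the gripper.

In the tool's units: 0.083 m / 0.6 = 0.1383, -0.004 m / 0.6 = -0.0067.

Request:
creep_tool([
  [[1, -0.0067, 0.0017, 0, 0, 0, 0], [1, -0.0067, 0.0017, 0.0667, 0, 0, 0], [1, -0.0067, 0.0017, 0.1167, 0, 0, 0], [1, -0.0067, 0.0017, 0.1383, 0, 0, 0], [1, -0.0067, 0.0017, 0.1383, 0, 0, 0], [0.4, -0.0067, 0.0017, 0.1383, 0, 0, 0], [0.4, -0.0067, 0.0017, 0.1383, 0, 0, 0], [0.2, -0.0067, 0.0017, 0.1383, 0, 0, 0], [0.1, -0.0067, 0.0017, 0.1383, 0, 0, 0], [0, -0.0067, 0.0017, 0.1383, 0, 0, 0]],
], force=12)

```text
clock: 8.55
tool_pos: [0.4307, -0.3329, 0.02]
eef_rot: [0.707, 0.707, -0.0, 0.0]
contact_force: [-0.6, -0.5, -0.3]
opening: 0.571
finger_force: 0.0
```

Request:
creep_tool([
  [[0, 0, 0, 0, 0, 0, 0], [0, 0, 0, 0, 0, 0, 0], [0, 0, 0, 0, 0, 0, 0], [0, 0, 0, 0, 0, 0, 0], [0, 0, 0, 0, 0, 0, 0], [0, 0, 0, 0, 0, 0, 0], [0, 0, 0, 0, 0, 0, 0]],
])

```text
clock: 9.25
tool_pos: [0.4307, -0.3327, 0.0195]
eef_rot: [0.707, 0.707, -0.0, -0.0]
contact_force: [0.7, 0.2, -0.1]
opening: 0.242
finger_force: 15.7
```

In the tool's units: 0.37 m / 0.6 = 0.6167, -0.09 m / 0.6 = -0.15.

Request:
creep_tool([
  [[0, 0, 0, -0.0667, 0, 0, 0], [0, 0.0167, 0.0083, -0.1417, 0, 0, 0], [0, 0.0917, 0.0333, -0.15, 0, 0, 0], [0, 0.1667, 0.0667, -0.15, 0, 0, 0], [0, 0.2417, 0.0917, -0.15, 0, 0, 0], [0, 0.3167, 0.1167, -0.15, 0, 0, 0], [0, 0.3917, 0.1417, -0.15, 0, 0, 0], [0, 0.4667, 0.1667, -0.15, 0, 0, 0], [0, 0.5417, 0.1917, -0.15, 0, 0, 0], [0, 0.6167, 0.2167, -0.15, 0, 0, 0]],
])

```text
clock: 10.25
tool_pos: [0.5605, 0.0391, 0.1093]
eef_rot: [0.707, 0.707, -0.001, -0.0]
contact_force: [0.6, -0.4, 0.9]
opening: 0.242
finger_force: 15.7
```

Request:
creep_tool([
  [[0, 0.075, 0.0083, 0, 0, 0, 0], [0, 0.15, 0.0167, 0, 0, 0, 0], [0, 0.2167, 0.02, 0, 0, 0, 0], [0, 0.25, 0.02, 0, 0, 0, 0], [0, 0.2617, 0.02, 0, 0, 0, 0], [0, 0.2617, 0.02, 0, 0, 0, 0], [0, 0.2617, 0.02, 0, 0, 0, 0]],
])

```text
clock: 10.95
tool_pos: [0.5726, 0.1917, 0.1094]
eef_rot: [0.708, 0.706, -0.001, 0.0]
contact_force: [1.3, -0.6, -0.1]
opening: 0.237
finger_force: 15.7
```

In the tool's units: 0.086 m / 0.6 = 0.1433, 0.083 m / 0.6 = 0.1383.

Request:
creep_tool([
  [[0, 0.0033, 0, 0.05, 0, 0, 0], [0, 0.0033, 0, 0.1, 0, 0, 0], [0, 0.0033, 0, 0.125, 0, 0, 0], [0, 0.0033, 0, 0.1383, 0, 0, 0], [0, 0.0033, 0, 0.1433, 0, 0, 0], [0, 0.0033, 0, 0.1433, 0, 0, 0]],
])

```text
clock: 11.55
tool_pos: [0.573, 0.196, 0.0239]
eef_rot: [0.707, 0.707, 0.0, 0.0]
contact_force: [-0.4, -1.0, -0.4]
opening: 0.244
finger_force: 15.7
```

In the tool's units: -0.08 m / 0.6 = -0.1333, -0.07 m / 0.6 = -0.1167.

Request:
creep_tool([
  [[0, 0, 0, 0.0025, 0, 0, 0], [0, 0, 0, 0.0025, 0, 0, 0], [0.6, 0, 0, 0.0025, 0, 0, 0], [0.6, 0, 0, 0.0025, 0, 0, 0], [0.6, 0, 0, 0.0025, 0, 0, 0], [0.6, 0, 0, 0.0025, 0, 0, 0], [0.6, 0, 0, 0.0025, 0, 0, 0], [0.8, 0, 0, -0.05, 0, 0, 0], [1, 0, 0, -0.1167, 0, 0, 0], [1, 0, 0, -0.1333, 0, 0, 0]],
])

```text
clock: 12.55
tool_pos: [0.575, 0.1971, 0.1071]
eef_rot: [0.707, 0.707, 0.003, 0.001]
contact_force: [0.8, 0.5, 0.5]
opening: 0.851
finger_force: 0.0
```

Request:
creep_tool([
  [[1, -0.0333, -0.075, 0, 0, 0, 0], [1, -0.0667, -0.15, 0, 0, 0, 0], [1, -0.095, -0.215, 0, 0, 0, 0], [1, -0.095, -0.215, 0, 0, 0, 0], [1, -0.095, -0.215, 0.0333, 0, 0, 0], [1, -0.095, -0.215, 0.0333, 0, 0, 0]],
])

```text
clock: 13.15
tool_pos: [0.4428, 0.1392, 0.0822]
eef_rot: [0.707, 0.707, -0.001, -0.001]
contact_force: [-0.6, -0.2, -0.9]
opening: 1.004
finger_force: 0.0
```

```bash
python3 - <<'E'
from h import *
s=get_state();print(s['tool_pos'])
p,d=snapshot("scene");cv2.imwrite("pics/f.png",cv2.resize(p[180:300,180:400,::-1],None,fx=3.5,fy=3.5))
E
```

```text
[0.44281664 0.13918205 0.08223123]
```

View pics/f.png

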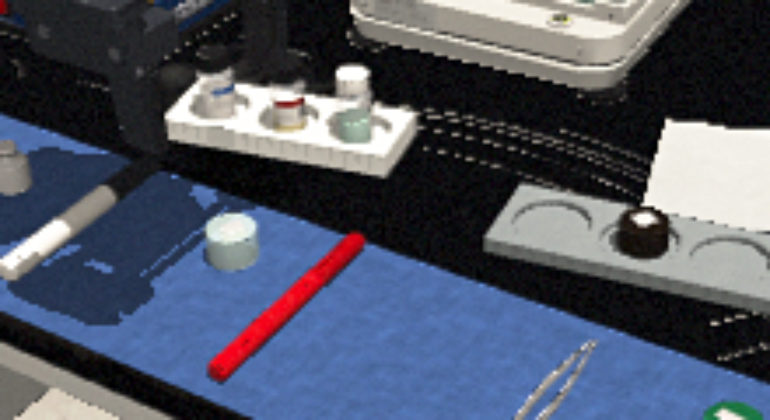

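All three vials stand in the rack at crop (215,92), (289,105) and (353,103). mount_b is at (232,241).

In the tool's units: 0.071 m / 0.6 = 0.1183, 0.055 m / 0.6 = 0.0917.

Request:
creep_tool([
  [[1, 0, 0.0017, 0.05, 0, 0, 0], [1, 0, 0.0017, 0.0917, 0, 0, 0], [1, 0, 0.0017, 0.1183, 0, 0, 0], [1, 0, 0.0017, 0.1183, 0, 0, 0], [0.5, 0, 0.0017, 0.1183, 0, 0, 0], [0, 0, 0.0017, 0.1183, 0, 0, 0], [0, 0, 0.0017, 0.1183, 0, 0, 0], [0, 0, 0.0017, 0.1183, 0, 0, 0], [0, 0, 0.0017, 0.1183, 0, 0, 0], [0, 0, 0.0017, 0.1183, 0, 0, 0]],
], force=20)

```text
clock: 14.2
tool_pos: [0.4446, 0.1393, 0.0128]
eef_rot: [0.707, 0.707, 0.0, -0.0]
contact_force: [0.5, -0.2, 0.3]
opening: 0.48
finger_force: 0.0
```

Request:
creep_tool([
  [[0, 0, 0, 0, 0, 0, 0], [0, 0, 0, 0, 0, 0, 0], [0, 0, 0, 0, 0, 0, 0], [0, 0, 0, 0, 0, 0, 0], [0, 0, 0, 0, 0, 0, 0], [0, 0, 0, 0, 0, 0, 0]],
])

```text
clock: 14.8
tool_pos: [0.4445, 0.1393, 0.0125]
eef_rot: [0.707, 0.707, -0.0, -0.0]
contact_force: [0.3, 0.1, 0.3]
opening: 0.002
finger_force: 0.0
```

In the tool's units: -0.08 m / 0.6 = -0.1333, -0.04 m / 0.6 = -0.0667.

Request:
creep_tool([
  [[0.2, 0, 0, 0, 0, 0, 0], [0.5, 0, 0, 0, 0, 0, 0], [1, 0, 0, 0, 0, 0, 0], [1, 0, 0, 0, 0, 0, 0], [1, 0, 0, 0, 0, 0, 0], [1, 0, 0, -0.0667, 0, 0, 0], [1, 0, 0, -0.1333, 0, 0, 0], [1, 0, 0, -0.1333, 0, 0, 0]],
])

```text
clock: 15.6
tool_pos: [0.4468, 0.1399, 0.096]
eef_rot: [0.707, 0.707, 0.003, 0.001]
contact_force: [0.6, -0.8, -0.2]
opening: 0.707
finger_force: 0.0
```

```bash
python3 - <<'E'
from h import *
s=get_state();print(s['tool_pos'])
p,d=snapshot("scene");q,d2=snapshot("top")
a=cv2.resize(p[180:290,180:340,::-1],None,fx=3,fy=3);b=cv2.resize(q[190:300,180:340,::-1],None,fx=3,fy=3)
cv2.imwrite("pics/g.png",np.hstack([a,b])[:,:800] if 0 else np.vstack([a,b])[:600])
np.save("pics/top1.npy",d2);cv2.imwrite("pics/top1.png",q[:,:,::-1])
E
```

```text
[0.44679548 0.13994814 0.09602991]
```

View pics/g.png

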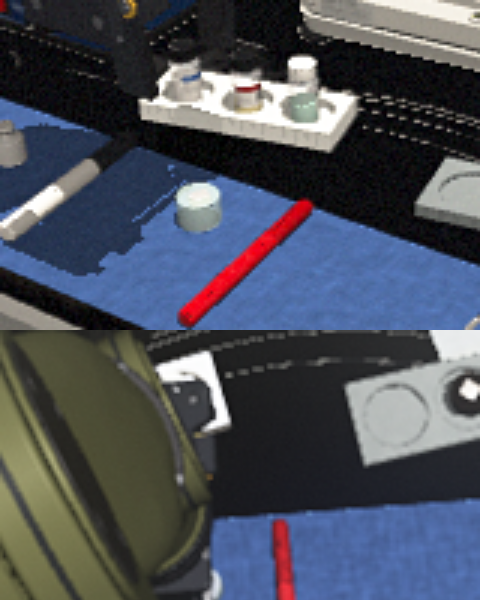

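The picture shows mount_b unmoved and upright at crop (199,207), so the fingers closed above it. I'll measure where the fingertips really are against the reported TCP.

Request:
creep_tool([
  [[1, 0, 0, 0, 0, 0, 0], [1, 0, 0, 0, 0, 0, 0]],
])

```text
clock: 15.9
tool_pos: [0.4437, 0.1391, 0.0915]
eef_rot: [0.707, 0.707, -0.001, -0.001]
contact_force: [-0.1, 0.1, 0.2]
opening: 0.977
finger_force: 0.0
```

```bash
python3 - <<'E'
from h import *
np.set_printoptions(precision=4,suppress=True)
s=get_state();t=s['tool_pos'];print(t)
p,d=snapshot("scene");W=cloud("scene",d)
m=(d>0)&(abs(W[...,0]-t[0])<.1)&(abs(W[...,1]-t[1])<.06)&(W[...,2]>.045)&(W[...,2]<.3)
w=W[m]
for lo in np.arange(.05,.2,.01):
    k=w[(w[:,2]>=lo)&(w[:,2]<lo+.01)]
    if len(k)>3: print(round(lo,3),len(k),k.min(0),k.max(0))
g=proj("scene",t);print(g);cv2.imwrite("pics/h.png",cv2.resize(p[150:270,180:320,::-1],None,fx=4,fy=4,interpolation=cv2.INTER_CUBIC))
E
```

```text
[0.4437 0.1391 0.0915]
0.11 32 [0.3873 0.1279 0.1154] [0.4986 0.1475 0.1199]
0.12 113 [0.3844 0.1274 0.12  ] [0.5014 0.1494 0.1299]
0.13 126 [0.3827 0.1276 0.13  ] [0.5025 0.1492 0.14  ]
0.14 130 [0.3828 0.1275 0.14  ] [0.5039 0.1496 0.1499]
0.15 129 [0.3817 0.1274 0.15  ] [0.501  0.1485 0.1599]
0.16 92 [0.3824 0.127  0.16  ] [0.5026 0.1506 0.1697]
0.17 36 [0.493  0.1074 0.1707] [0.5289 0.1506 0.1798]
0.18 268 [0.3562 0.1034 0.18  ] [0.5283 0.1719 0.19  ]
0.19 536 [0.3563 0.103  0.19  ] [0.5285 0.1735 0.2   ]
0.2 416 [0.3503 0.1038 0.2   ] [0.5369 0.173  0.21  ]
[240.9155 216.3646]
```

View pics/h.png

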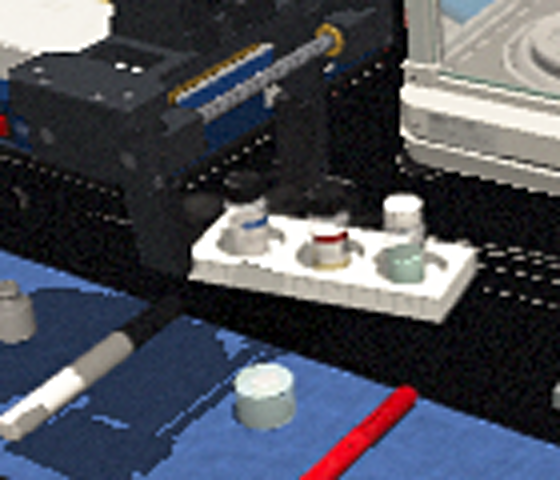

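The fingertips are really at about z = 0.116 when 0.0915 is reported, so the reported TCP is about 24 mm too low. From here on, real tip = reported + 0.024.

In the tool's units: 0.104 m / 0.6 = 0.1733, 0.09 m / 0.6 = 0.15.

Request:
creep_tool([
  [[1, 0, 0.0017, 0.0667, 0, 0, 0], [1, 0, 0.0017, 0.1167, 0, 0, 0], [1, 0, 0.0017, 0.15, 0, 0, 0], [1, 0, 0.0017, 0.1667, 0, 0, 0], [1, 0, 0.0017, 0.1733, 0, 0, 0], [1, 0, 0.0017, 0.1733, 0, 0, 0]],
], force=20)

```text
clock: 16.55
tool_pos: [0.4459, 0.1394, -0.0113]
eef_rot: [0.707, 0.707, -0.001, -0.0]
contact_force: [-0.5, 0.3, 0.1]
opening: 0.998
finger_force: 0.0
```

Request:
creep_tool([
  [[0.3, 0, 0, 0, 0, 0, 0], [0, 0, 0, 0, 0, 0, 0], [0, 0, 0, 0, 0, 0, 0], [0, 0, 0, 0, 0, 0, 0], [0, 0, 0, 0, 0, 0, 0], [0, 0, 0, 0, 0, 0, 0], [0, 0, 0, 0, 0, 0, 0], [0, 0, 0, 0, 0, 0, 0], [0, 0, 0, 0, 0, 0, 0], [0, 0, 0, 0, 0, 0, 0]],
])

```text
clock: 17.55
tool_pos: [0.4459, 0.1395, -0.0111]
eef_rot: [0.707, 0.707, -0.0, -0.0]
contact_force: [0.1, -0.3, 0.0]
opening: 0.329
finger_force: 20.0
```

In the tool's units: -0.147 m / 0.6 = -0.245, -0.137 m / 0.6 = -0.2283.

Request:
creep_tool([
  [[0, 0, 0, -0.0667, 0, 0, 0], [0, 0, 0, -0.1333, 0, 0, 0], [0, -0.0617, 0.05, -0.1333, 0, 0, 0], [0, -0.1233, 0.1, -0.1333, 0, 0, 0], [0, -0.1833, 0.15, -0.1333, 0, 0, 0], [0, -0.2283, 0.1833, -0.1333, 0, 0, 0], [0, -0.245, 0.1917, -0.1333, 0, 0, 0], [0, -0.245, 0.1917, -0.1, 0, 0, 0], [0, -0.245, 0.1917, -0.0667, 0, 0, 0], [0, -0.245, 0.1917, -0.0667, 0, 0, 0]],
])

```text
clock: 18.55
tool_pos: [0.5579, -0.0064, 0.0266]
eef_rot: [0.707, 0.708, -0.002, -0.003]
contact_force: [-0.0, 0.7, -0.2]
opening: 0.333
finger_force: 20.0
```

```bash
python3 -c "
from plant import *
print(get_state()['tool_pos'])"
```

```text
[ 0.55794623 -0.00641727  0.02660297]
```

In the tool's units: 0.036 m / 0.6 = 0.06, 0.003 m / 0.6 = 0.005.

Request:
creep_tool([
  [[0, -0.0017, 0.005, 0, 0, 0, 0], [0, -0.0017, 0.005, 0.025, 0, 0, 0], [0, -0.0017, 0.005, 0.0467, 0, 0, 0], [0, -0.0017, 0.005, 0.0567, 0, 0, 0], [0, -0.0017, 0.005, 0.06, 0, 0, 0], [0, -0.0017, 0.005, 0.06, 0, 0, 0], [0, -0.0017, 0.005, 0.06, 0, 0, 0]],
])

```text
clock: 19.25
tool_pos: [0.5641, -0.0086, -0.0071]
eef_rot: [0.707, 0.707, -0.0, -0.0]
contact_force: [-0.2, 0.1, -0.6]
opening: 0.331
finger_force: 20.0
```

In the tool's units: -0.08 m / 0.6 = -0.1333, -0.002 m / 0.6 = -0.0033.

Request:
creep_tool([
  [[0, 0, -0.0033, 0.0025, 0, 0, 0], [0, 0, -0.0033, 0.0025, 0, 0, 0], [0.7, 0, -0.0033, 0.0025, 0, 0, 0], [0.7, 0, -0.0033, 0.0025, 0, 0, 0], [0.7, 0, -0.0033, 0.0025, 0, 0, 0], [0.7, 0, -0.0033, 0.0025, 0, 0, 0], [0.7, 0, -0.0033, 0.0025, 0, 0, 0], [0.8, 0, -0.0033, -0.05, 0, 0, 0], [1, 0, -0.0033, -0.1167, 0, 0, 0], [1, 0, -0.0033, -0.1333, 0, 0, 0]],
])

```text
clock: 20.25
tool_pos: [0.5642, -0.0086, 0.076]
eef_rot: [0.707, 0.707, 0.002, 0.002]
contact_force: [0.6, -0.3, 0.2]
opening: 0.952
finger_force: 0.0
```

Request:
creep_tool([
  [[1, -0.075, -0.0567, 0, 0, 0, 0], [1, -0.15, -0.1117, 0, 0, 0, 0], [1, -0.2167, -0.1667, 0, 0, 0, 0], [1, -0.2767, -0.205, 0, 0, 0, 0], [1, -0.2767, -0.205, 0, 0, 0, 0], [1, -0.2767, -0.205, 0, 0, 0, 0]],
])

```text
clock: 20.85
tool_pos: [0.4378, -0.1763, 0.0727]
eef_rot: [0.709, 0.706, -0.001, -0.001]
contact_force: [-0.1, 0.5, -0.3]
opening: 1.002
finger_force: 0.0
```

Now mount_a at (.4392, -.1745): descend to a reported -.0115.

In the tool's units: 0.085 m / 0.6 = 0.1417, 0.08 m / 0.6 = 0.1333.

Request:
creep_tool([
  [[1, 0.0033, 0.0017, 0.0667, 0, 0, 0], [1, 0.0033, 0.0017, 0.1083, 0, 0, 0], [1, 0.0033, 0.0017, 0.1333, 0, 0, 0], [1, 0.0033, 0.0017, 0.1417, 0, 0, 0], [1, 0.0033, 0.0017, 0.1417, 0, 0, 0], [1, 0.0033, 0.0017, 0.1417, 0, 0, 0]],
], force=20)

```text
clock: 21.45
tool_pos: [0.4408, -0.1719, -0.0116]
eef_rot: [0.707, 0.708, 0.0, 0.0]
contact_force: [-0.3, -0.9, 0.1]
opening: 1.003
finger_force: 0.0
```

Request:
creep_tool([
  [[0.3, 0, 0, 0, 0, 0, 0], [0, 0, 0, 0, 0, 0, 0], [0, 0, 0, 0, 0, 0, 0], [0, 0, 0, 0, 0, 0, 0], [0, 0, 0, 0, 0, 0, 0], [0, 0, 0, 0, 0, 0, 0], [0, 0, 0, 0, 0, 0, 0], [0, 0, 0, 0, 0, 0, 0], [0, 0, 0, 0, 0, 0, 0], [0, 0, 0, 0, 0, 0, 0]],
])

```text
clock: 22.45
tool_pos: [0.44, -0.1725, -0.0121]
eef_rot: [0.707, 0.707, -0.0, -0.0]
contact_force: [0.9, 0.5, 0.6]
opening: 0.331
finger_force: 20.0
```

In the tool's units: 0.139 m / 0.6 = 0.2317, 0.12 m / 0.6 = 0.2.

Request:
creep_tool([
  [[0, 0, 0, -0.0667, 0, 0, 0], [0, 0, 0, -0.125, 0, 0, 0], [0, 0.03, 0.0667, -0.125, 0, 0, 0], [0, 0.06, 0.1333, -0.125, 0, 0, 0], [0, 0.0833, 0.2, -0.125, 0, 0, 0], [0, 0.0983, 0.2317, -0.125, 0, 0, 0], [0, 0.0983, 0.2317, -0.1, 0, 0, 0], [0, 0.0983, 0.2317, -0.0667, 0, 0, 0], [0, 0.0983, 0.2317, -0.0667, 0, 0, 0], [0, 0.0983, 0.2317, -0.0667, 0, 0, 0]],
])

```text
clock: 23.45
tool_pos: [0.5768, -0.1143, 0.027]
eef_rot: [0.707, 0.707, -0.002, -0.001]
contact_force: [-0.4, -0.3, 0.2]
opening: 0.329
finger_force: 20.0
```

In the tool's units: 0.036 m / 0.6 = 0.06, 0.032 m / 0.6 = 0.0533.

Request:
creep_tool([
  [[0, 0.0017, 0.0033, 0.02, 0, 0, 0], [0, 0.0017, 0.0033, 0.04, 0, 0, 0], [0, 0.0017, 0.0033, 0.0533, 0, 0, 0], [0, 0.0017, 0.0033, 0.06, 0, 0, 0], [0, 0.0017, 0.0033, 0.06, 0, 0, 0], [0, 0.0017, 0.0033, 0.06, 0, 0, 0], [0, 0.0017, 0.0033, 0.06, 0, 0, 0]],
])

```text
clock: 24.15
tool_pos: [0.5812, -0.1126, -0.0079]
eef_rot: [0.707, 0.707, -0.0, -0.0]
contact_force: [-0.4, 0.5, -0.2]
opening: 0.331
finger_force: 20.0
```

In the tool's units: -0.09 m / 0.6 = -0.15, -0.07 m / 0.6 = -0.1167.

Request:
creep_tool([
  [[0, 0, -0.0017, 0.0025, 0, 0, 0], [0, 0, -0.0017, 0.0025, 0, 0, 0], [0.7, 0, -0.0017, 0.0025, 0, 0, 0], [0.7, 0, -0.0017, 0.0025, 0, 0, 0], [0.7, 0, -0.0017, 0.0025, 0, 0, 0], [0.7, 0, -0.0017, 0.0025, 0, 0, 0], [0.7, 0, -0.0017, 0.0025, 0, 0, 0], [0.8, 0, -0.0017, -0.05, 0, 0, 0], [1, 0, -0.0017, -0.1167, 0, 0, 0], [1, 0, -0.0017, -0.15, 0, 0, 0]],
])

```text
clock: 25.15
tool_pos: [0.5813, -0.1127, 0.0844]
eef_rot: [0.707, 0.707, 0.001, 0.001]
contact_force: [1.1, -0.5, 0.7]
opening: 0.945
finger_force: 0.0
```

Request:
creep_tool([
  [[1, 0.075, -0.05, -0.0167, 0, 0, 0], [1, 0.15, -0.1, -0.0167, 0, 0, 0], [1, 0.225, -0.15, -0.0167, 0, 0, 0], [1, 0.3, -0.1833, -0.0167, 0, 0, 0], [1, 0.375, -0.2167, -0.0167, 0, 0, 0], [1, 0.45, -0.2417, -0.0167, 0, 0, 0], [1, 0.525, -0.2417, -0.0167, 0, 0, 0], [1, 0.6, -0.2417, -0.0167, 0, 0, 0], [1, 0.6667, -0.2417, -0.0167, 0, 0, 0], [1, 0.6967, -0.2417, -0.0167, 0, 0, 0]],
])

```text
clock: 26.15
tool_pos: [0.4342, 0.3109, 0.092]
eef_rot: [0.705, 0.709, 0.001, -0.001]
contact_force: [-0.9, -0.1, -0.1]
opening: 1.001
finger_force: 0.0
```

Request:
creep_tool([
  [[1, 0, 0, 0, 0, 0, 0], [1, 0, 0, 0, 0, 0, 0]],
])

```text
clock: 26.35
tool_pos: [0.435, 0.3031, 0.0917]
eef_rot: [0.708, 0.707, -0.002, 0.0]
contact_force: [0.1, 0.1, -0.6]
opening: 1.001
finger_force: 0.0
```

```bash
python3 - <<'E'
from h import *
p,d=snapshot("scene");cv2.imwrite("pics/i.png",cv2.resize(p[180:340,140:500,::-1],None,fx=2.2,fy=2.2))
E
```

```text
(no output)
```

View pics/i.png

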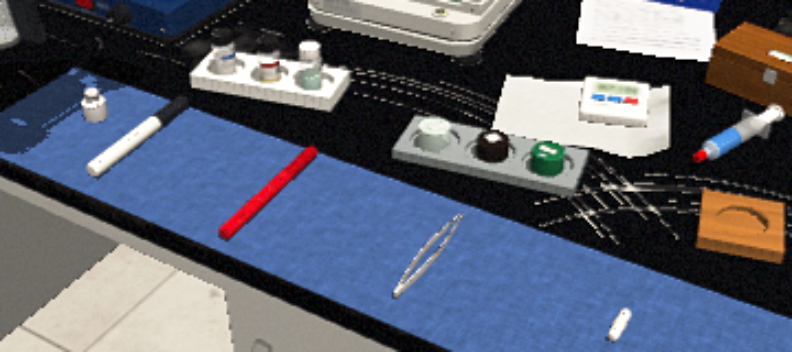

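Both mounts sit in the plate at crop (434,133) and (549,157). The weight stands at crop (94,105).

The rows are not in the units I measure in: shifts go in shares of 0.6 m and turns go in shares of pi rad. I convert before sending: 0.102 m / 0.6 = 0.17, 0.095 m / 0.6 = 0.1583.

Request:
creep_tool([
  [[1, 0.0033, 0, 0.0667, 0, 0, 0], [1, 0.0033, 0, 0.125, 0, 0, 0], [1, 0.0033, 0, 0.1583, 0, 0, 0], [1, 0.0033, 0, 0.17, 0, 0, 0], [1, 0.0033, 0, 0.17, 0, 0, 0], [1, 0.0033, 0, 0.17, 0, 0, 0]],
], force=30)

```text
clock: 27.0
tool_pos: [0.4357, 0.3067, -0.0093]
eef_rot: [0.708, 0.707, -0.0, -0.0]
contact_force: [0.4, 0.2, 0.0]
opening: 1.002
finger_force: 0.0
```

Request:
creep_tool([
  [[0.3, 0, 0, 0, 0, 0, 0], [0, 0, 0, 0, 0, 0, 0], [0, 0, 0, 0, 0, 0, 0], [0, 0, 0, 0, 0, 0, 0], [0, 0, 0, 0, 0, 0, 0], [0, 0, 0, 0, 0, 0, 0], [0, 0, 0, 0, 0, 0, 0], [0, 0, 0, 0, 0, 0, 0], [0, 0, 0, 0, 0, 0, 0], [0, 0, 0, 0, 0, 0, 0]],
])

```text
clock: 28.0
tool_pos: [0.4351, 0.3075, -0.0102]
eef_rot: [0.707, 0.707, -0.0, -0.0]
contact_force: [0.3, -0.2, -0.3]
opening: 0.252
finger_force: 30.0
```

Request:
creep_tool([
  [[0, 0, 0, 0, 0, 0, 0], [0, 0, 0, 0, 0, 0, 0]],
])

```text
clock: 28.2
tool_pos: [0.435, 0.3075, -0.0102]
eef_rot: [0.707, 0.707, -0.0, -0.0]
contact_force: [0.8, 0.8, -0.1]
opening: 0.248
finger_force: 30.0
```

Request:
creep_tool([
  [[0, 0, 0, -0.0667, 0, 0, 0], [0, -0.0083, 0, -0.1417, 0, 0, 0], [0, -0.0833, 0, -0.1667, 0, 0, 0], [0, -0.1583, 0, -0.1667, 0, 0, 0], [0, -0.2333, 0.0167, -0.1667, 0, 0, 0], [0, -0.3083, 0.0333, -0.1667, 0, 0, 0], [0, -0.3833, 0.05, -0.1667, 0, 0, 0], [0, -0.4583, 0.0667, -0.1667, 0, 0, 0], [0, -0.5333, 0.0917, -0.1667, 0, 0, 0], [0, -0.6083, 0.1167, -0.1667, 0, 0, 0]],
])

```text
clock: 29.2
tool_pos: [0.5046, -0.0593, 0.0897]
eef_rot: [0.707, 0.707, -0.001, -0.001]
contact_force: [0.8, 0.6, -1.5]
opening: 0.251
finger_force: 30.0
```

Request:
creep_tool([
  [[0, -0.075, 0.025, 0, 0, 0, 0], [0, -0.15, 0.05, 0, 0, 0, 0], [0, -0.225, 0.075, 0, 0, 0, 0], [0, -0.3, 0.1, 0, 0, 0, 0], [0, -0.3583, 0.12, 0, 0, 0, 0], [0, -0.3783, 0.1267, 0, 0, 0, 0], [0, -0.3783, 0.1267, 0, 0, 0, 0], [0, -0.3783, 0.1267, 0.05, 0, 0, 0], [0, -0.3783, 0.1267, 0.0833, 0, 0, 0], [0, -0.3783, 0.1267, 0.0833, 0, 0, 0]],
])

```text
clock: 30.2
tool_pos: [0.5782, -0.2801, 0.0369]
eef_rot: [0.706, 0.708, -0.001, -0.004]
contact_force: [-0.9, 0.9, -1.3]
opening: 0.254
finger_force: 30.0
```

Request:
creep_tool([
  [[0, 0, 0, 0, 0, 0, 0], [0, 0, 0, 0, 0, 0, 0]],
])

```text
clock: 30.4
tool_pos: [0.5819, -0.2836, 0.041]
eef_rot: [0.707, 0.708, 0.0, 0.0]
contact_force: [0.2, -0.4, -0.4]
opening: 0.253
finger_force: 30.0
```

In the tool's units: 0.047 m / 0.6 = 0.0783, -0.001 m / 0.6 = -0.0017.

Request:
creep_tool([
  [[0, -0.0017, -0.0017, 0.025, 0, 0, 0], [0, -0.0017, -0.0017, 0.05, 0, 0, 0], [0, -0.0017, -0.0017, 0.07, 0, 0, 0], [0, -0.0017, -0.0017, 0.0783, 0, 0, 0], [0, -0.0017, -0.0017, 0.0783, 0, 0, 0], [0, -0.0017, -0.0017, 0.0783, 0, 0, 0], [0, -0.0017, -0.0017, 0.0783, 0, 0, 0]],
])

```text
clock: 31.1
tool_pos: [0.5786, -0.2851, -0.0072]
eef_rot: [0.707, 0.707, -0.001, -0.002]
contact_force: [-3.0, 2.1, 6.8]
opening: 0.247
finger_force: 30.0
```

In the tool's units: -0.11 m / 0.6 = -0.1833, -0.07 m / 0.6 = -0.1167.

Request:
creep_tool([
  [[0, 0, 0, -0.0008, 0, 0, 0], [0.7, 0, 0, -0.0008, 0, 0, 0], [0.7, 0, 0, -0.0008, 0, 0, 0], [0.7, 0, 0, -0.0008, 0, 0, 0], [0.7, 0, 0, -0.0008, 0, 0, 0], [0.7, 0, 0, -0.0008, 0, 0, 0], [0.7, 0, 0, -0.0008, 0, 0, 0], [0.8, 0, 0, -0.05, 0, 0, 0], [1, 0, 0, -0.1167, 0, 0, 0], [1, 0, 0, -0.1833, 0, 0, 0]],
])

```text
clock: 32.1
tool_pos: [0.5795, -0.2853, 0.1035]
eef_rot: [0.707, 0.707, -0.001, -0.001]
contact_force: [0.4, -0.3, 0.3]
opening: 0.949
finger_force: 0.0
```

Request:
creep_tool([
  [[1, 0.0833, -0.05, 0, 0, 0, 0], [1, 0.1667, -0.1, 0, 0, 0, 0], [1, 0.25, -0.15, 0, 0, 0, 0], [1, 0.25, -0.15, 0, 0, 0, 0], [1, 0.25, -0.15, 0, 0, 0, 0], [1, 0.25, -0.15, 0, 0, 0, 0], [1, 0.25, -0.15, 0, 0, 0, 0]],
])

```text
clock: 32.8
tool_pos: [0.4912, -0.1372, 0.1029]
eef_rot: [0.708, 0.706, -0.0, 0.001]
contact_force: [-0.3, -0.7, -0.3]
opening: 0.998
finger_force: 0.0
```

```bash
python3 - <<'E'
from h import *
p,d=snapshot("scene");q,_=snapshot("top")
a=cv2.resize(p[200:320,200:520,::-1],None,fx=2.5,fy=2.5);b=cv2.resize(q[180:300,170:490,::-1],None,fx=2.5,fy=2.5)
cv2.imwrite("pics/j.png",np.vstack([a,b]))
E
```

```text
(no output)
```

View pics/j.png

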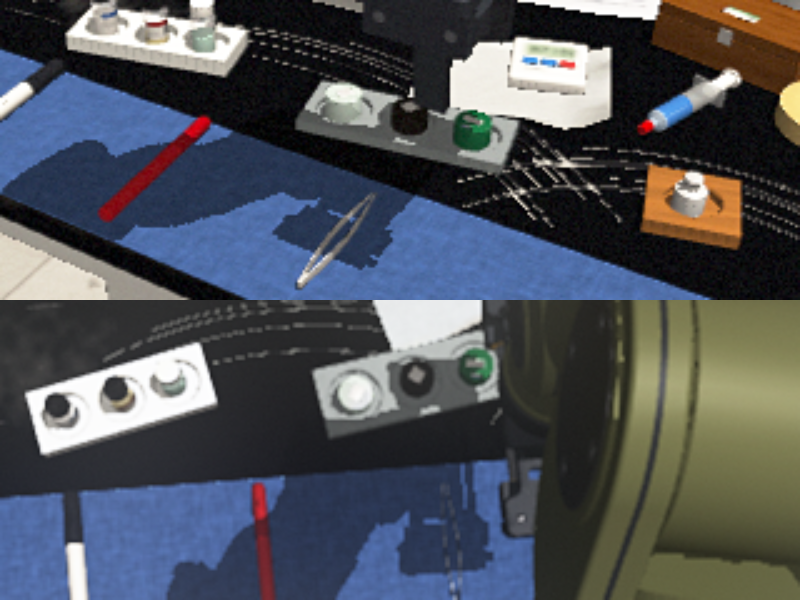

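The picture shows every thing upright in a pocket: the vials in the rack at (107–203, 20–30), the mounts in the plate at (343,97) and (473,128), and the weight in the block at (690,192). I'll check the seated heights by depth.

```bash
python3 - <<'E'
from h import *
np.set_printoptions(precision=4,suppress=True)
p,d=snapshot("scene");W=cloud("scene",d);W[d<=0]=np.nan
for n,c,h in(("vial_b",(.584,.145),56),("vial_a",(.573,.194),56),("mount_b",(.5614,-.0077),26),("mount_a",(.5791,-.115),24),("weight",(.5811,-.2866),36),("blocktop",(.5811,-.2866),12)):
    m=(np.hypot(W[...,0]-c[0],W[...,1]-c[1])<.022)&(W[...,2]>.003)&(W[...,2]<h/1000+.02)
    if n=="blocktop": m=(np.hypot(W[...,0]-c[0],W[...,1]-c[1])<.03)&(W[...,2]<.016)&(W[...,2]>.0)&(np.hypot(W[...,0]-c[0],W[...,1]-c[1])>.024)
    w=W[m]; z=np.percentile(w[:,2],97); s=w[w[:,2]>z-.004]
    print(n,"top z",z,"want",h/1000,"xy top",s[:,:2].mean(0),np.ptp(s[:,:2],axis=0),"target",c)
cv2.imwrite("pics/k.png",cv2.resize(p[250:310,440:520,::-1],None,fx=8,fy=8,interpolation=cv2.INTER_CUBIC))
E
```

```text
vial_b top z 0.05532718387388281 want 0.056 xy top [0.5827 0.1474] [0.021  0.0204] target (0.584, 0.145)
vial_a top z 0.055259522164919514 want 0.056 xy top [0.5722 0.1921] [0.0201 0.0203] target (0.573, 0.194)
mount_b top z 0.026632421301457005 want 0.026 xy top [ 0.5592 -0.0089] [0.0307 0.0292] target (0.5614, -0.0077)
mount_a top z 0.024518779426357273 want 0.024 xy top [ 0.5773 -0.1155] [0.0287 0.0295] target (0.5791, -0.115)
weight top z 0.03541746548717863 want 0.036 xy top [ 0.577  -0.2842] [0.0115 0.014 ] target (0.5811, -0.2866)
blocktop top z 0.012837127431668042 want 0.012 xy top [ 0.5764 -0.2873] [0.0587 0.0598] target (0.5811, -0.2866)
```

View pics/k.png

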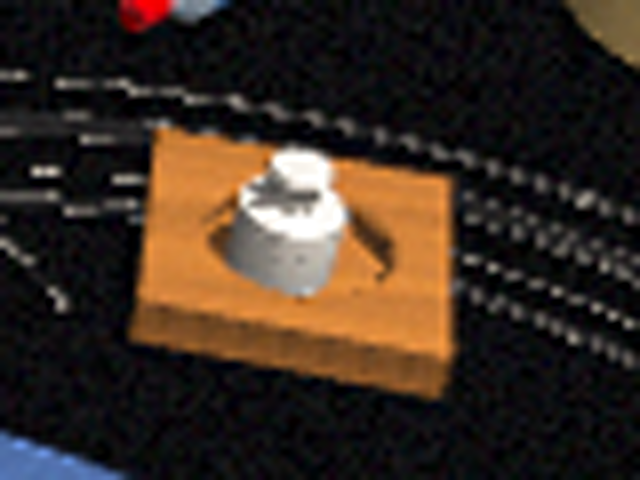

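The crop shows the weight in the block pocket with its knob at (302,165) and lower edge at (300,295). I'll check for tilt by projecting an upright model.

```bash
python3 - <<'E'
from h import *
np.set_printoptions(precision=0,suppress=True)
f=lambda p:(proj("scene",p)-[440,250])*8+3.5
a=np.linspace(0,2*np.pi,60)
k0=ray("scene",440+(302-3.5)/8,250+(165-3.5)/8,.0355);print(k0.round(4))
x,y=k0[:2]
for z in(.006,.012,.026,.036):
    E=np.array([f((x+.0115*np.cos(t),y+.0115*np.sin(t),z)) for t in a]);print(z,"L",E[E[:,0].argmin()],"R",E[E[:,0].argmax()],"low",E[E[:,1].argmax()],"hi",E[E[:,1].argmin()],"c",f((x,y,z)))
for z in(.012,.006):
    E=np.array([f((.577+.02*np.cos(t),-.2873+.02*np.sin(t),z)) for t in a]);print("pocket",z,"L",E[E[:,0].argmin()],"R",E[E[:,0].argmax()],"low",E[E[:,1].argmax()],"hi",E[E[:,1].argmin()])
E
```

```text
[ 1. -0.  0.]
0.006 L [224. 257.] R [330. 274.] low [288. 299.] hi [263. 234.] c [277. 266.]
0.012 L [229. 237.] R [335. 254.] low [294. 279.] hi [268. 214.] c [282. 246.]
0.026 L [240. 189.] R [347. 206.] low [306. 231.] hi [279. 166.] c [294. 198.]
0.036 L [249. 154.] R [357. 171.] low [315. 196.] hi [288. 132.] c [302. 163.]
pocket 0.012 L [201. 238.] R [386. 273.] low [314. 312.] hi [268. 198.]
pocket 0.006 L [197. 258.] R [380. 293.] low [309. 332.] hi [263. 218.]
```

The upright model matches: predicted edges (224–240, 330–347) and lower edge 299, against 295 seen. Everything is seated and the robot is clear.

```bash
python3 -c "
from plant import *;print(finish_job())"
```

```text
the job is handed in; nothing more can be done
None
```

The job is handed in: both vials, both mounts and the weight are upright on the floors of their own pockets (checked by camera and depth), the stored vial and mount are still in place, and about 33 s of the 118 s were used.

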